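Load a weighing bottle into a dry block with a push-latched hood

ROBOT

A 6-joint arm with a two-finger parallel gripper is mounted at the origin on a cart in front of the work surface, level with it; the furniture and walls round the work are solid. World frame = base frame: x ahead of the robot, y to its left, z up, the work surface at z = 0. Lengths are in m, angles in rad, forces in N, time in s.
With the tool pointing down it reaches from about 0.225 to 0.875 m from the base axis. Payload 3.4 kg.
Tool frame: the origin (TCP) lies at the very end of the fingers, on their centre line; the grasp point (between the pads) lies 19 mm behind it; z points along the fingers, y is the line along which they close (so a half turn about z gives the same grasp; the last joint's range is limited). The gripper opens to 85 mm and grips with 20 to 120 N. Pads are 22 mm wide; open, the fingers measure 114 mm over their backs; the gripper's body (76 mm by 85 mm) begins 54 mm behind the grasp point. The pads swing forward as they close: fully open they stand 13 mm farther back than shut.
Start: joints at [-1.458, 0.276, 1.505, -0, 1.361, -0.121], TCP at [0.133, -0.559, 0.231] pointing down, gripper open.
Joint ranges: [-2.89, 2.89], [-0.75, 2.08], [0.22, 2.7], [-1.18, 4.32], [0.11, 2.71], [-2.7, 2.7]. Speed limits (rad/s): [2.57, 2.57, 3.14, 3.14, 3.14, 3.14].

INTERFACE

Orientations are given as a unit quaternion [w, x, y, z].
In Python, from rig import readout, vision, manip gives the robot as it stands.
- The arm moves only by the shell command python3 -m handwheel 'ROWS' [FORCE]. ROWS is JSON, a list of rows, each a list of 3 entries, a list of its own where there are three numbers: the shift along the tool's x, y, z in mm, then the turn, a rotation vector about the tool's x, y, z in units of 6 degrees (1.0 is 6 degrees), then the closure, from -1 (fully open) to 1 (shut), so that 0 is half open. A call has 1 to 20 rows; each row shifts and turns the commanded pose from where the row before left it, along the tool's axes as they then stand; what a row does not reach is not made up. A row lasts 1/8 s, in which the tool goes at most 62.5 mm and 10.7 degrees, less where a joint would pass 70% of its speed; a pose out of reach is approached as far as the arm can. A call is refused whole if a number of a shift passes 62.5 or a number of a turn 1, either way. A call with a gripper value outside its range is refused whole. The fingers move at their own pace and stop on an object; FORCE is the grip in N (left out, the last holds). Time passes only in rows, so rows that do not move let the fingers close. It gives the time, the measured TCP pose, the force, the opening and the grip force at its end, in the units of the state.
- readout.get_state(): the state, without advancing time (a new reading comes with each control period).
- vision.get_image(name): name is "side" or "top" or "wrist"; returns the picture (420x560x3 uint8, blue, green, red); there is no depth.
- vision.camera_params(name): a dict with "intrinsics" (3x3 intrinsics, pixels), "rvec" (rotation vector, rad) and "tvec" (3), from world to camera coordinates, as OpenCV has them; the wrist camera has in their place "hand_eye" (4x4, takes a point from camera to tool coordinates, whose origin is the TCP and whose axes are the flange's). Camera axes: x right, y down, z forward; pixel columns grow to the right and rows downward; lengths in m; the calibration is good to about 2 mm. A picture is of the moment at which its call begins: read the wrist's pose just before it. camera_params takes no time and is no camera call.
- manip.sign_off(): hands the job in; it is judged then, once.
The state is a dict: "clock": time; "qpos": joint angles; "qd": joint speeds; "effort": joint torques, N m; "position": TCP position; "ee_rot": TCP orientation; "contact_force": force on the tool from outside, world axes, zero at the start; "moment": the same for the moment, N m; "width": finger opening in m; "gripper_force": force on a finger pad.
Only numpy, scipy, OpenCV 4.12 (cv2) and the standard library are available. Lean on these libraries where they do the work, as an engineer would, in place of code of your own. Each camera call takes 0.05 s, during which the arm holds its last target. There are 200 camera calls.

TASK

Put the tall weighing bottle into the free well of the dry block and shut it in: press the front of the hood until its push latch lets go and the hood springs up, carry the bottle over upright and set it gently in the free well until it is fully home, then swing the hood down and press it until the latch catches and keeps it shut. Every full press toggles the latch, so press until you feel the rubber stop, let go and check which state it is in; never push the hood with more than 20 N, and leave the crucible and the other things on the bench as they are.

Things in the scene. Friction and masses are not known exactly. Their poses are not given: they have to be found in the camera images.
- dry_block: Dry block, fixed: light grey housing, 150 (x) x 140 (y) x 60 mm high, display on the front. Origin: centre of its underside; x points to the hinged back. Its flat top has two wells 25 mm deep at x = -12 mm: the free one at y = -31 mm (34.5 mm wide, 2 mm chamfer), one at y = +31 mm taken by a short bottle, 23 mm of it above the top. Else nothing rises over the flat top with the hood open.
- hood (a joint): Angle (rad) of the sprung, damped dark grey hood: about 0.01 shut and latched, 1.7 fully open (it opens by itself in 2 s), -0.055 pressed to its end stop. Hollow box lid, 145 mm from hinge to front edge, 140 wide, 42 high over the flat top when shut. Fully open it stands behind the hinge, top face to the back, 205 mm above the bench at most; a 35 mm latch tongue points forward from its front edge.
- hinge (a point): Point on the hood's hinge axis (its y axis), mid-back of the dry block: 60 mm above and 70 mm behind its origin, same axes. Latch: push-push (heart cam). From latched, a press of 8 mm at the pad, then letting go, releases it; on closing, a press to 8 mm below the latched height, then letting go, catches it; less does nothing; each further full press undoes the last.
- press_pad (a point): Centre of the black rubber pad (18 x 40 mm) on top of the hood near its front edge, where to press; moves with the hood. Hood shut: 130 mm in front of the hinge axis and 43 mm above it; z is the top face's normal. It takes 4 N to start, 8 N at the trip point 8 mm down; there a stiff stop begins: 20 N within 1 mm, too much. Press at 8 mm/s, stop at 10 to 12 N.
- well_small (a point): Centre of the floor of the free well, 35 mm above the dry block's underside; z up, axes as the dry block's.
- weighing_bottle: Tall glass weighing bottle, stopper in (one piece, 30 to 60 g), 60 mm high: body 32 mm across up to 42 mm, stopper rim 34 mm across at 43 mm, small knob on top. Origin: centre of its underside, z up. Stands on the bench right of the dry block. Seated, its origin is at the well floor and 35 mm stand above the flat top; unless it is fully down the hood cannot latch.
- crucible: A loose white porcelain crucible, 45 mm wide, 36 mm high, behind the work; origin at the centre of its underside. Leave it alone.

How it is judged:
On the way, in this order (a step that is already met when the one before it is completed fails the run):
1. the latch is released and the hood stands open (value of joint hood above 1.4 rad), for 0.2 s.
2. the tall bottle sits at the bottom of the free well while the hood is open (horizontal distance between weighing_bottle and well_small below 0.004 m and z of weighing_bottle in the frame of well_small below 0.003 m and angle between weighing_bottle's own z axis and vertical below 0.12 rad and value of joint hood above 1 rad), for 0.2 s.
3. the hood is pressed shut past the catching point of the latch (value of joint hood below -0.03 rad), for 0.02 s.
At the end, for the whole second after the job is handed in: the hood is shut and held by its latch with nothing pressing on it (joint within 0.02 rad of 0), and the tall bottle stands upright at rest at the bottom of the free well (within 4 mm sideways, 3 mm in height and 0.12 rad) (value of joint hood between -0.02 and 0.02 rad and horizontal distance between weighing_bottle and well_small below 0.004 m and z of weighing_bottle in the frame of well_small below 0.003 m and angle between weighing_bottle's own z axis and vertical below 0.12 rad and linear speed of weighing_bottle below 0.02 m/s); the robot touches nothing.
It fails at once if the hood is pushed with more than 20 N (contact force between the fingers and hood above 20 N).
It fails at once if the tall bottle is pressed on the dry block with more than 25 N (contact force between weighing_bottle and dry_block above 25 N).
It fails at once if the tall bottle is tipped by more than 0.6 rad (angle between weighing_bottle's own z axis and vertical above 0.6 rad).
It fails at once if the crucible is moved (distance of crucible from where it was at the start of the episode above 0.02 m).
It also fails if it takes over 72 s, if anything falls off the work surface, if the arm or the gripper's body presses on something with over 40 N, if the wrist force passes 120 N, or if a joint passes its speed limit or range.

## Working session

There is one attempt and no reset: what is moved stays moved. The work goes in short steps, Python scripts to look and compute and a shell command to move; the robot and the scene stay as the last step left them, time stands still between calls to the robot, and variables do not carry over. Pictures are saved under pics/ and viewed, at most 10 in all, crops included, and the job is handed in when it is done.

```bash
ls; mkdir -p pics; python3 - <<'E'
from rig import readout, vision
import cv2,numpy as np
s=readout.get_state();print(s)
for n in ["top","side"]:
    cv2.imwrite(f"pics/{n}0.png",vision.get_image(n));print(n,vision.camera_params(n))
print(vision.camera_params("wrist"))
a=cv2.imread("pics/top0.png");b=cv2.imread("pics/side0.png")
E
```

```text
pics
{'clock': 0.0, 'qpos': array([-1.45799548e+00,  2.76570171e-01,  1.50616758e+00, -3.82775323e-05,
        1.36073608e+00, -1.20997065e-01]), 'qd': array([-8.51985639e-05, -3.74673754e-04,  5.05395084e-05, -1.46258220e-03,
        1.00793222e-03, -2.28652713e-03]), 'effort': array([ 1.43044883e-03, -4.16765392e+01, -2.45804179e+01, -6.49171470e-04,
        1.09070868e-02, -7.00884897e-06]), 'position': array([ 0.13313158, -0.55879655,  0.23044018]), 'ee_rot': array([-9.40653545e-04,  9.93174188e-01,  1.16636821e-01, -1.48595360e-05]), 'contact_force': array([-0.31065584, -0.37448463,  0.46126303]), 'moment': array([-0.00129743, -0.0010849 , -0.02280928]), 'gripper_force': 0.0, 'width': 0.08535223157447376}
top {'intrinsics': array([[451.27758372,   0.        , 276.67893052],
       [  0.        , 451.27758372, 207.29340832],
       [  0.        ,   0.        ,   1.        ]]), 'rvec': array([ 2.12099302, -2.16416611,  0.16999788]), 'tvec': array([-0.21677006,  0.55399927,  0.92103646])}
side {'intrinsics': array([[407.43151966,   0.        , 278.40491235],
       [  0.        , 407.43151966, 213.35403268],
       [  0.        ,   0.        ,   1.        ]]), 'rvec': array([ 2.41522118, -0.28089357,  0.12086663]), 'tvec': array([-0.5764982 ,  0.01656302,  0.96400802])}
{'intrinsics': array([[319.84173125,   0.        , 278.97073613],
       [  0.        , 319.84173125, 204.7185994 ],
       [  0.        ,   0.        ,   1.        ]]), 'hand_eye': array([[-2.40098664e-04, -9.45525247e-01, -3.25548689e-01,
         8.45898562e-02],
       [ 9.99999968e-01, -1.99897851e-04, -1.56935637e-04,
         1.04358237e-03],
       [ 8.33101234e-05, -3.25548717e-01,  9.45525265e-01,
        -1.41982179e-01],
       [ 0.00000000e+00,  0.00000000e+00,  0.00000000e+00,
         1.00000000e+00]])}
```

View pics/top0.png

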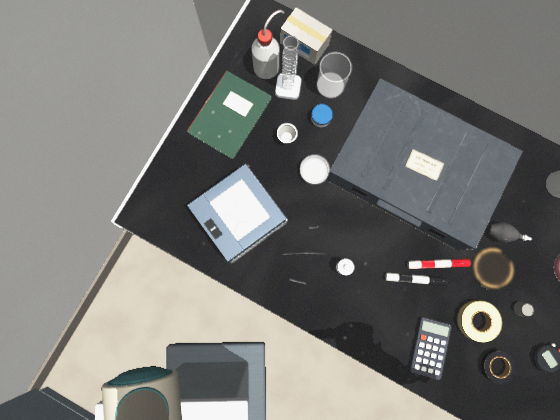

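View pics/side0.png

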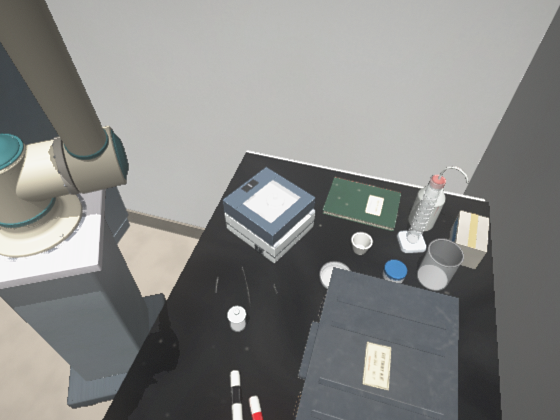

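The top view shows the hood (corners about (188,207), (248,166), (287,220), (232,262)), its pad at (213,228), the bottle at (345,267) and the crucible at (287,132). The side view shows the pad at (249,184), the bottle at (237,318) and the crucible at (361,242).

```bash
cat > h.py <<'E'
from rig import readout, vision
import cv2,numpy as np
from scipy.spatial.transform import Rotation as R
def pose():
    s=readout.get_state();q=s["ee_rot"]
    T=np.eye(4);T[:3,:3]=R.from_quat([q[1],q[2],q[3],q[0]]).as_matrix();T[:3,3]=s["position"];return T
def cam(n,T=None):
    p=vision.camera_params(n);K=p["intrinsics"]
    if n=="wrist": M=T@p["hand_eye"]
    else:
        M=np.eye(4);r=cv2.Rodrigues(p["rvec"])[0];M[:3,:3]=r.T;M[:3,3]=-r.T@p["tvec"]
    return K,M
def ray(n,uv,T=None):
    K,M=cam(n,T);d=M[:3,:3]@np.linalg.solve(K,[uv[0],uv[1],1]);return M[:3,3],d
def onz(n,uv,z,T=None):
    o,d=ray(n,uv,T);return o+d*(z-o[2])/d[2]
def proj(n,X,T=None):
    K,M=cam(n,T);p=np.linalg.inv(M)@np.r_[X,1];p=K@p[:3];return p[:2]/p[2]
def tri(a,b):
    (o1,d1),(o2,d2)=a,b
    A=np.c_[d1,-d2];t=np.linalg.lstsq(A,o2-o1,rcond=None)[0]
    p,q=o1+t[0]*d1,o2+t[1]*d2;return (p+q)/2,np.linalg.norm(p-q)
E
python3 - <<'E'
from h import *
t=cv2.imread("pics/top0.png");s=cv2.imread("pics/side0.png")
g=cv2.cvtColor(t,cv2.COLOR_BGR2GRAY)
print(t[213,200],t[180,240],t[228,213],t[210,237],t[245,240])
# hood: bluish, medium-bright region near (237,213), filled
m=((g>65)).astype(np.uint8);m[:, :180]=0;m[:160]=0;m[270:]=0;m[:,292:]=0
m=cv2.morphologyEx(m,cv2.MORPH_OPEN,np.ones((3,3)))
c=max(cv2.findContours(m,cv2.RETR_EXTERNAL,cv2.CHAIN_APPROX_NONE)[0],key=cv2.contourArea)
h=cv2.convexHull(c);print("hull",cv2.contourArea(h));ap=cv2.approxPolyDP(h,5,True)[:,0];print(ap.tolist())
for p in ap: print(p,onz("top",p,.102).round(4))
def blob(img,x,y,r,f):
    w=img[y-r:y+r,x-r:x+r];mm=f(w).astype(np.uint8)
    n,l,st,ce=cv2.connectedComponentsWithStats(mm);i=1+np.argmax(st[1:,4]);return ce[i]+[x-r,y-r],st[i]
dark=lambda w:w.max(2)<45
bright=lambda w:w.min(2)>110
pt,a=blob(t,213,228,13,dark);ps,b=blob(s,249,184,10,dark);print(pt,a,ps,b)
print("pad",onz("top",pt,.103),onz("side",ps,.103),tri(ray("top",pt),ray("side",ps)))
bt,a=blob(t,345,267,16,bright);bs,b=blob(s,237,318,18,bright);print(bt,a,bs,b)
print("bottle",onz("top",bt,.043),tri(ray("top",bt),ray("side",bs)))
cv2.imwrite("pics/crops.png",np.hstack([cv2.resize(t[155:275,180:300],(480,480),interpolation=0),cv2.resize(t[247:287,325:365],(280,280),interpolation=0).repeat(1,0) if 0 else cv2.resize(s[160:200,230:270],(240,480),interpolation=0)]))
E
```

```text
[197 182 163] [226 224 221] [229 227 225] [247 247 247] [172 159 140]
hull 5431.5
[[246, 164], [287, 222], [230, 262], [188, 204]]
[246 164] [ 0.6307 -0.167   0.102 ]
[287 222] [ 0.5103 -0.2476  0.102 ]
[230 262] [ 0.4333 -0.1336  0.102 ]
[188 204] [ 0.5506 -0.0499  0.102 ]Traceback (most recent call last):
  File "<stdin>", line 16, in <module>
  File "<stdin>", line 13, in blob
    return _wrapfunc(a, 'argmax', axis=axis, out=out, **kwds)
    return bound(*args, **kwds)
ValueError: attempt to get argmax of an empty sequence
```

View crop.

```bash
python3 - <<'E'
from h import *
t=cv2.imread("pics/top0.png");s=cv2.imread("pics/side0.png")
cv2.imwrite("pics/crops.png",np.hstack([cv2.resize(t[160:270,180:300],(480,440),interpolation=0),cv2.resize(s[160:270,220:320],(320,440))]))
print(cv2.cvtColor(t,6)[220:236:2,204:224:2]);print(cv2.cvtColor(s,6)[176:192:2,240:260:2])
print(cam("top")[1][:3,3],cam("side")[1][:3,3])
E
```

```text
[[178 170  99  77 110 180 180 183 186 203]
 [168  79  76  75  80 162 182 181 185 186]
 [122  74  75  76  78  74 163 182 182 183]
 [181  91  77  76  77 175 105 180 183 183]
 [158 181  82  97 189 224  97 102 185 184]
 [ 25 179 141 140 171  77  76  77 166 186]
 [ 28  65 179 114  76  75  75  76  78 173]
 [ 42  36 157 181  84  78  77  73  79 152]]
[[ 67  68  67  67  68  69  79 137 139 137]
 [ 65  67  67  68  67  92 132 139 138 138]
 [ 68  68  66  68 103 130  86  96 132 139]
 [ 69  67  78 135 110  81  82  83  84 113]
 [ 66  92 135 110 169 110  81  84  95 137]
 [112 134  86  81  88 164 113 107 139 139]
 [135  83  81  83  83  85 110 140 140 137]
 [137 134  91  84  92 137 141 140 137 165]]
[ 0.40108856 -0.22278436  0.99584522] [ 0.40745511 -0.73411063  0.74632291]
```

View pics/crops.png

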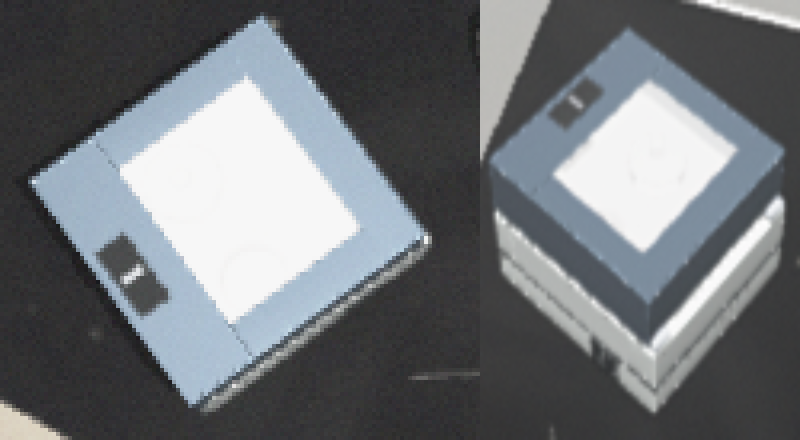

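The crop shows the black pad with a white mark at top (212.5,228.5) near the hood's lower-left edge, so that edge is the front, and the hinge is at the upper right.

```bash
python3 - <<'E'
from h import *
t=cv2.cvtColor(cv2.imread("pics/top0.png"),6);s=cv2.cvtColor(cv2.imread("pics/side0.png"),6)
def hullc(g,x0,y0,x1,y1,lo,hi):
    m=((g>lo)&(g<hi)).astype(np.uint8);q=np.zeros_like(m);q[y0:y1,x0:x1]=m[y0:y1,x0:x1]
    n,l,st,ce=cv2.connectedComponentsWithStats(q)
    keep=np.isin(l,[i for i in range(1,n) if st[i,4]>15])
    P=np.argwhere(keep)[:,::-1].astype(np.float32);r=cv2.minAreaRect(P);return r,np.array(r[0])
rt,pt=hullc(t,203,217,224,241,60,120);rs,ps=hullc(s,238,177,260,194,60,116)
print(rt,rs);pad,e=tri(ray("top",pt),ray("side",ps));print("pad",pad,e,onz("top",pt,.103))
# orientation from hood corners
c={k:onz("top",p,.102) for k,p in dict(b1=[246,164],b2=[287,220],f2=[229,261],f1=[188,204]).items()}
x=(c["b1"]+c["b2"]-c["f1"]-c["f2"])[:2];y=(c["f1"]-c["f2"]+c["b1"]-c["b2"])[:2]
print("yaw",np.degrees(np.arctan2(x[1],x[0])),np.degrees(np.arctan2(y[1],y[0]))-90, "sizes",np.linalg.norm(x)/2,np.linalg.norm(y)/2)
print("centre",sum(c.values())/4)
# bottle: bright blob
for n,g,x0,y0,x1,y1,z in [("top",t,330,252,361,283,.045),("side",s,222,300,254,335,.03)]:
    m=np.zeros_like(g);m[y0:y1,x0:x1]=(g[y0:y1,x0:x1]>75)
    cc=max(cv2.findContours(m,0,1)[0],key=cv2.contourArea);(u,v),r=cv2.minEnclosingCircle(cc)
    print(n,(u,v),r,cv2.boundingRect(cc),onz(n,(u,v),z))
E
```

```text
((212.69459533691406, 228.26756286621094), (19.630229949951172, 9.043139457702637), 53.97262954711914) ((248.0, 184.0), (20.0, 14.0), 0.0)
pad [ 0.4992457  -0.1002943   0.10832121] 0.001431418984622277 [ 0.50055817 -0.09957561  0.103     ]
yaw -55.68813143830922 -54.974921421236395 sizes 0.14114547738503086 0.1415023864415424
centre [ 0.53272447 -0.14901845  0.102     ]
top (345.0, 266.79998779296875) 9.265077590942383 (336, 258, 19, 18) [ 0.42052318 -0.36809679  0.045     ]
side (237.0, 318.0961608886719) 13.248083114624023 (227, 305, 20, 27) [ 0.42242913 -0.371277    0.03      ]
```

```bash
cat > go.py <<'E'
# python3 go.py X Y Z [yaw of tool y, deg]: shift in tool mm, turn about tool z in units
import sys
from h import *
T=pose();a=[float(v) for v in sys.argv[1:]]
print("pos",(T[:3,3]*1e3).round(1),"F",readout.get_state()["contact_force"].round(1),"t",readout.get_state()["clock"])
print("tool z",T[:3,2].round(3),"y yaw",np.degrees(np.arctan2(T[1,1],T[0,1])).round(2),"shift",(T[:3,:3].T@(np.array(a[:3])-T[:3,3])*1e3).round(1))
E
python3 -m handwheel '[[[0,0,0],[0,0,-0.89],1],[[0,0,0],[0,0,-0.89],1],[[0,0,0],[0,0,-0.89],1],[[0,0,0],[0,0,-0.89],1],[[50,-15,0],[0,0,0],1],[[50,-15,0],[0,0,0],1],[[50,-15,0],[0,0,0],1],[[50,-15,0],[0,0,0],1],[[50,-15,0],[0,0,0],1],[[50,-15,0],[0,0,0],1],[[50,-15,0],[0,0,0],1],[[50,-15,0],[0,0,0],1],[[50,-15,10],[0,0,0],1],[[50,-15,10],[0,0,0],1],[[0,0,20],[0,0,0],1],[[0,0,10],[0,0,0],1],[[0,0,0],[0,0,0],1]]' 20
python3 go.py .5005 -.0995 .108
python3 - <<'E'
from h import *
for n,uv in dict(top=[(331,178),(380,82),(315,170),(287,132)],side=[(325,272),(335,275),(361,242)]).items():
  for p in uv:print(n,p,onz(n,p,0).round(3),onz(n,p,.1).round(3))
print(proj("side",[.6286,-.2845,.17]),proj("top",[.6286,-.2845,.17]))
E
```

```text
clock: 2.22
position: [0.4577, -0.1512, 0.1805]
ee_rot: [-0.001, 0.954, 0.298, -0.001]
contact_force: [-0.7, 0.4, -0.6]
width: -0.0001
gripper_force: 0.0
pos [ 457.7 -151.2  180.5] F [-0.7  0.4 -0.6] t 2.225
tool z [-0.002  0.001 -1.   ] y yaw -55.28 shift [ 64.7 -17.9  72.5]
top (331, 178) [ 0.621 -0.352  0.   ] [ 0.599 -0.339  0.1  ]
top (380, 82) [ 0.848 -0.475  0.   ] [ 0.803 -0.45   0.1  ]
top (315, 170) [ 0.64  -0.317  0.   ] [ 0.616 -0.307  0.1  ]
top (287, 132) [ 0.73  -0.255  0.   ] [ 0.697 -0.252  0.1  ]
side (325, 272) [ 0.626 -0.293  0.   ] [ 0.597 -0.352  0.1  ]
side (335, 275) [ 0.645 -0.305 -0.   ] [ 0.613 -0.363  0.1  ]
side (361, 242) [ 0.731 -0.235  0.   ] [ 0.688 -0.301  0.1  ]
[333.94410234 217.94737941] [305.97708123 154.93488308]
```

```bash
python3 -m handwheel '[[[32,-9,20],[0,0,0],1],[[32,-9,20],[0,0,0],1],[[0,0,20],[0,0,0],1],[[0,0,9],[0,0,0],1],[[0,0,0],[0,0,0],1],[[0,0,0],[0,0,0],1]]'
python3 go.py .5005 -.0995 .103
```

```text
clock: 2.98
position: [0.5013, -0.1006, 0.1132]
ee_rot: [0.001, 0.955, 0.298, 0.001]
contact_force: [0.5, -0.8, 0.2]
width: -0.0002
gripper_force: 0.0
pos [ 501.3 -100.6  113.2] F [ 0.5 -0.8  0.2] t 2.975
tool z [ 0.002 -0.001 -1.   ] y yaw -55.31 shift [-0.  -1.4 10.2]
```

```bash
cat > chk.py <<'E'
# exit 1 when the force magnitude exceeds the limit given
import sys
from h import *
s=readout.get_state();f=np.linalg.norm(s["contact_force"]);print("z",(s["position"][2]*1e3).round(2),"F",s["contact_force"].round(1))
sys.exit(f>float(sys.argv[1]))
E
python3 -m handwheel '[[[0,0,1],[0,0,0],1],[[0,0,1],[0,0,0],1],[[0,0,1],[0,0,0],1],[[0,0,1],[0,0,0],1],[[0,0,1],[0,0,0],1],[[0,0,1],[0,0,0],1]]' >/dev/null;python3 chk.py 3 && python3 -m handwheel '[[[0,0,1],[0,0,0],1],[[0,0,1],[0,0,0],1]]' >/dev/null;python3 chk.py 3 && python3 -m handwheel '[[[0,0,1],[0,0,0],1],[[0,0,1],[0,0,0],1]]' >/dev/null;python3 chk.py 3 && python3 -m handwheel '[[[0,0,1],[0,0,0],1],[[0,0,1],[0,0,0],1]]' >/dev/null;python3 chk.py 3 && python3 -m handwheel '[[[0,0,1],[0,0,0],1],[[0,0,1],[0,0,0],1]]' >/dev/null; python3 chk.py 3
```

```text
z 106.16 F [ 0.1 -0.5 -0.2]
z 106.16 F [ 0.1 -0.5 -0.2]
z 106.16 F [ 0.1 -0.5 -0.2]
z 106.16 F [ 0.1 -0.5 -0.2]
z 106.16 F [ 0.1 -0.5 -0.2]False
False
False
False
False
```

```bash
sed -i 's/sys.exit(f>/sys.exit(int(f>/; s/argv\[1\]))$/argv[1])))/' chk.py
python3 -m handwheel '[[[0,0,1],[0,0,0],1],[[0,0,1],[0,0,0],1]]' >/dev/null;python3 chk.py 3 && python3 -m handwheel '[[[0,0,1],[0,0,0],1],[[0,0,1],[0,0,0],1]]' >/dev/null;python3 chk.py 3 && python3 -m handwheel '[[[0,0,1],[0,0,0],1],[[0,0,1],[0,0,0],1]]' >/dev/null;python3 chk.py 3 && python3 -m handwheel '[[[0,0,1],[0,0,0],1],[[0,0,1],[0,0,0],1]]' >/dev/null; python3 chk.py 3
```

```text
z 104.21 F [-0.1  0.8 -0.4]
z 102.48 F [-1.2  1.2  3.6]
z 102.48 F [-1.2  1.2  3.6]
z 102.48 F [-1.2  1.2  3.6]
```

```bash
python3 -m handwheel '[[[0,0,1],[0,0,0],1],[[0,0,1],[0,0,0],1],[[0,0,1],[0,0,0],1],[[0,0,1],[0,0,0],1],[[0,0,1],[0,0,0],1]]' >/dev/null; python3 chk.py 9.5 && python3 -m handwheel '[[[0,0,1],[0,0,0],1]]' >/dev/null; python3 chk.py 9.5 && python3 -m handwheel '[[[0,0,1],[0,0,0],1]]' >/dev/null; python3 chk.py 9.5 && python3 -m handwheel '[[[0,0,0.6],[0,0,0],1]]' >/dev/null; python3 chk.py 9.5 && python3 -m handwheel '[[[0,0,0.6],[0,0,0],1]]' >/dev/null; python3 chk.py 9.5 && python3 -m handwheel '[[[0,0,0.5],[0,0,0],1]]' >/dev/null; python3 chk.py 9.5 && python3 -m handwheel '[[[0,0,0.5],[0,0,0],1]]' >/dev/null; python3 chk.py 9.5
```

```text
z 97.5 F [-3.4  4.3  7.5]
z 96.54 F [-2.8  5.1  8.6]
z 96.54 F [-2.8  5.1  8.6]
z 96.54 F [-2.8  5.1  8.6]
z 96.54 F [-2.8  5.1  8.6]
z 96.54 F [-2.8  5.1  8.6]
z 96.54 F [-2.8  5.1  8.6]
```

```bash
python3 -m handwheel '[[[0,0,0.6],[0,0,0],1]]' >/dev/null; python3 chk.py 12 && python3 -m handwheel '[[[0,0,0.5],[0,0,0],1]]' >/dev/null; python3 chk.py 12 && python3 -m handwheel '[[[0,0,0.5],[0,0,0],1]]' >/dev/null; python3 chk.py 12 && python3 -m handwheel '[[[0,0,0.4],[0,0,0],1]]' >/dev/null; python3 chk.py 12 && python3 -m handwheel '[[[0,0,0.4],[0,0,0],1]]' >/dev/null; python3 chk.py 12
```

```text
z 95.96 F [-3.9  5.   8.8]
z 95.57 F [-4.1  5.5 10. ]
z 95.57 F [-4.1  5.5 10. ]
z 95.57 F [-4.1  5.5 10. ]
z 95.57 F [-4.1  5.5 10. ]
```

```bash
python3 -m handwheel '[[[0,0,0.4],[0,0,0],1]]' >/dev/null; python3 chk.py 13.5 && python3 -m handwheel '[[[0,0,0.3],[0,0,0],1]]' >/dev/null; python3 chk.py 13.5 && python3 -m handwheel '[[[0,0,0.3],[0,0,0],1]]' >/dev/null; python3 chk.py 13.5
```

```text
z 95.43 F [-2.6  5.3 12.3]
z 95.43 F [-2.6  5.3 12.3]
z 95.43 F [-2.6  5.3 12.3]
```

```bash
python3 -m handwheel '[[[0,0,-10],[0,0,0],1],[[0,-30,-25],[0,0,0],1],[[0,-45,-25],[0,0,0],1],[[0,-45,-20],[0,0,0],1],[[0,-40,0],[0,0,0],1],[[-40,0,0],[0,0,0],-1],[[-50,0,0],[0,0,0],-1],[[-50,0,0],[0,0,0],-1],[[-50,0,0],[0,0,0],-1],[[0,0,0],[0,0,0],-1]]'
python3 go.py .4215 -.3695 .10
python3 - <<'E'
from h import *
cv2.imwrite("pics/side1.png",vision.get_image("side"))
E
```

```text
clock: 6.6
position: [0.2514, -0.0783, 0.1748]
ee_rot: [0.001, 0.955, 0.295, -0.0]
contact_force: [0.8, 0.1, -0.3]
width: 0.0851
gripper_force: 0.0
pos [251.4 -78.3 174.8] F [ 0.8  0.1 -0.3] t 6.6
tool z [ 0.    -0.002 -1.   ] y yaw -55.65 shift [-23.8 336.2  75.4]
```

View pics/side1.png

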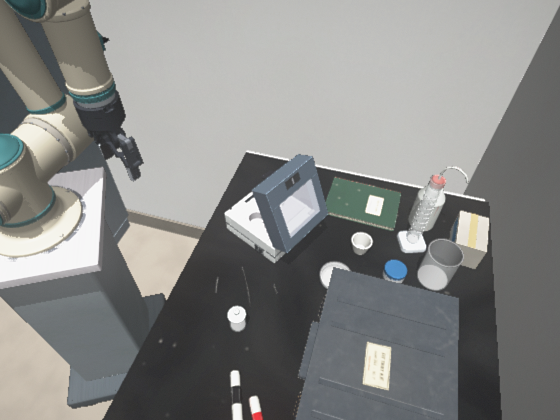

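The side view shows the hood standing open at about (290,200), with the bottle still at (237,318).

```bash
python3 -m handwheel '[[[-3,42,0],[0,0,0],-1],[[-3,42,0],[0,0,0],-1],[[-3,42,0],[0,0,0],-1],[[-3,42,0],[0,0,0],-1],[[-3,42,0],[0,0,0],-1],[[-3,42,10],[0,0,0],-1],[[-3,42,10],[0,0,0],-1],[[-3,42,15],[0,0,0],-1],[[0,0,10],[0,0,0],-1],[[0,0,0],[0,0,0],-1],[[0,0,0],[0,0,0],-1]]'
python3 go.py .4215 -.3695 .10
python3 - <<'E'
from h import *
T=pose();np.save("T1.npy",T);w=vision.get_image("wrist");t=vision.get_image("top")
cv2.imwrite("pics/w1.png",w);cv2.imwrite("pics/top1.png",t)
print(proj("wrist",[.4215,-.3695,.043],T),proj("top",[.5024,-.1565,.06]))
c=cv2.resize(t[150:270,180:300],(420,420),interpolation=cv2.INTER_CUBIC)
cv2.imwrite("pics/c1.png",np.hstack([cv2.resize(w,(380,285)),np.zeros((285,0,3),np.uint8)]) if 0 else np.hstack([np.vstack([cv2.resize(w,(380,285)),np.zeros((135,380,3),np.uint8)]),c]))
E
```

```text
clock: 8.02
position: [0.4256, -0.3651, 0.13]
ee_rot: [-0.0, 0.954, 0.299, -0.0]
contact_force: [-0.3, 1.0, 0.2]
width: 0.0855
gripper_force: 0.0
pos [ 425.6 -365.1  130. ] F [-0.3  1.   0.2] t 8.025
tool z [-0.  0. -1.] y yaw -55.16 shift [-5.9  1.3 30. ]
[279.13292624 218.50130125] [242.88844354 229.07314564]
```

View pics/c1.png

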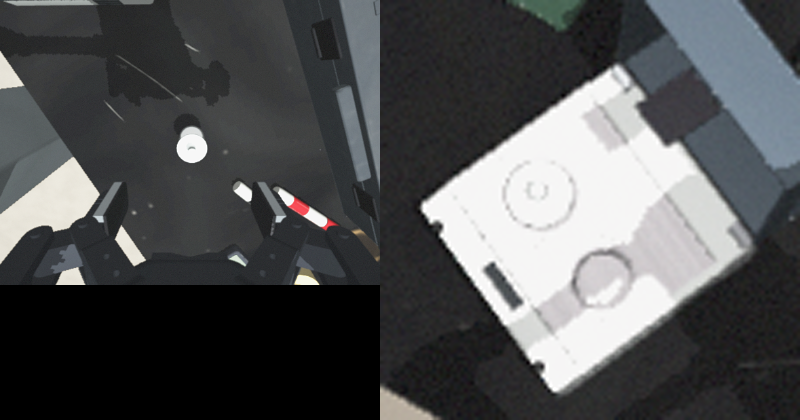

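The wrist view shows the bottle's stopper at about (283,218) in full pixels, between the open fingers. The top crop shows the free well at about (243.4,229.4) in top pixels, where I predicted it.

```bash
python3 - <<'E'
from h import *
w=cv2.cvtColor(cv2.imread("pics/w1.png"),6);T=np.load("T1.npy")
m=np.zeros_like(w);m[190:245,250:315]=(w[190:245,250:315]>195)
cc=max(cv2.findContours(m,0,1)[0],key=cv2.contourArea);(u,v),r=cv2.minEnclosingCircle(cc);print((u,v),r,cv2.boundingRect(cc),cv2.fitEllipse(cc),"bottle",onz("wrist",(u,v),.043,T))
t=cv2.cvtColor(cv2.imread("pics/top1.png"),6);k=6
c=cv2.resize(t[210:250,223:263],None,fx=k,fy=k,interpolation=2)
h=cv2.HoughCircles(c,cv2.HOUGH_GRADIENT,1,30,param1=80,param2=12,minRadius=44,maxRadius=58)
for a in h[0][:3]:
    p=(np.array(a[:2])+.5)/k-.5+[223,210];print(p,a[2]/k,onz("top",p,.06))
E
```

```text
(282.0, 213.83673095703125) 25.47930145263672 (260, 190, 45, 50) ((282.3576354980469, 215.0009002685547), (42.662391662597656, 50.24613571166992), 177.40811157226562) bottle [ 0.42589482 -0.36911235  0.043     ]
[243.66666603 230.        ] 9.383333 [ 0.50042884 -0.15810275  0.06      ]
```

```bash
python3 -m handwheel '[[[-5,2.3,20],[0,0,0],-1],[[0,0,25],[0,0,0],-1],[[0,0,25],[0,0,0],-1],[[0,0,20],[0,0,0],-1],[[0,0,13],[0,0,0],-1],[[0,0,0],[0,0,0],-1],[[0,0,0],[0,0,0],1],[[0,0,0],[0,0,0],1],[[0,0,0],[0,0,0],1],[[0,0,0],[0,0,0],1],[[0,0,0],[0,0,0],1],[[0,0,0],[0,0,0],1]]' 25
python3 go.py .4228 -.3698 .027
```

```text
clock: 9.62
position: [0.4227, -0.3713, 0.0275]
ee_rot: [0.0, 0.954, 0.299, 0.0]
contact_force: [-0.4, 0.7, 5.0]
width: 0.032
gripper_force: 24.7
pos [ 422.7 -371.3   27.5] F [-0.4  0.7  5. ] t 9.625
tool z [ 0.    -0.001 -1.   ] y yaw -55.25 shift [ 1.  -1.2  0.5]
```

```bash
python3 -m handwheel '[[[0,0,-10],[0,0,0],1],[[0,0,-30],[0,0,0],1],[[0,0,-40],[0,0,0],1],[[0,0,-40],[0,0,0],1],[[9,-32,0],[0,0,0],1],[[9,-33,0],[0,0,0],1],[[10,-33,0],[0,0,0],1],[[10,-33,0],[0,0,0],1],[[35,0,0],[0,0,0],1],[[30,0,0],[0,0,0],1],[[15,0,0],[0,0,0],1],[[0,0,0],[0,0,0],1],[[0,0,0],[0,0,0],1]]'
python3 go.py .5014 -.1573 .147
python3 - <<'E'
from h import *
T=pose();np.save("T2.npy",T);w=vision.get_image("wrist");cv2.imwrite("pics/w2.png",w)
print(proj("wrist",[.5014,-.1573,.06],T))
E
```

```text
clock: 11.25
position: [0.444, -0.1966, 0.1466]
ee_rot: [-0.0, 0.954, 0.299, -0.001]
contact_force: [0.5, 0.8, -1.2]
width: 0.0317
gripper_force: 25.1
pos [ 444.  -196.6  146.6] F [ 0.5  0.8 -1.2] t 11.25
tool z [-0.001 -0.    -1.   ] y yaw -55.25 shift [69.6  0.4 -0.5]
[277.92670292 116.80820049]
```

View pics/w2.png

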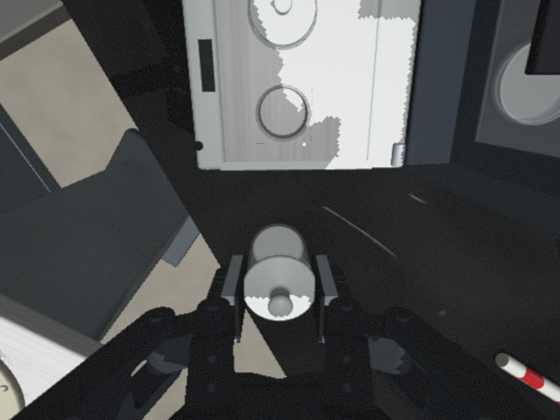

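The wrist view shows the free well at about (283,111) and the held bottle's rim ellipse centred at about (280,288), upright between the pads.

```bash
python3 - <<'E'
from h import *
T=np.load("T2.npy");w=cv2.cvtColor(cv2.imread("pics/w2.png"),6)
k=4;c=cv2.resize(w[80:145,250:318],None,fx=k,fy=k,interpolation=2)
h=cv2.HoughCircles(cv2.GaussianBlur(c,(0,0),2),cv2.HOUGH_GRADIENT,1,40,param1=60,param2=12,minRadius=85,maxRadius=120)
W=[]
for a in h[0][:3]:
    p=(np.array(a[:2])+.5)/k-.5+[250,80];print("well px",p,a[2]/k,onz("wrist",p,.06,T).round(4));W.append(onz("wrist",p,.06,T))
# rim left/right/bottom edges: row/col profiles
for v in (285,290): print(v,w[v,236:252],w[v,306:326])
print("col280",w[250:262,262],w[310:326,280])
P=lambda x,z:proj("wrist",(T@np.r_[x,0,z,1])[:3],T)
for x in(-.002,0,.002,.004):print(x,"rim z-16 front/back",P(x-.017,-.016),P(x+.017,-.016),"bottom far",P(x+.016,.027))
print("well in tool",(np.linalg.inv(T)@np.r_[W[0],1])[:3]*1e3)
E
```

```text
well px [282.25 111.75] 22.65 [ 0.5059 -0.1578  0.06  ]
285 [ 53  25  25  25  24  12  25  50 120 149 152 150 150 147 151 149] [150 151 151 150 153 152 151 151 113  45  21  22  23  19  24  29  54  73
  75  76]
290 [ 25  24  24  20  20  14  10  45 119 150 149 149 150 146 149 147] [149 150 147 147 149 148 151 149 111  41  11  28  26  24  19  26  27  49
  70  78]
col280 [136 135 135 139 137 134 133 134 118 101 119 141] [154 151 150 148 146 139 153 215 233 236 147  48  26  36  31  32]
-0.002 rim z-16 front/back [276.52466207 323.14407967] [276.31511524 259.8001948 ] bottom far [276.92129916 224.58013002]
0 rim z-16 front/back [276.51318021 319.67322793] [276.30176441 255.76437456] bottom far [276.91312401 221.32727131]
0.002 rim z-16 front/back [276.5015996  316.17252682] [276.28828971 251.69110896] bottom far [276.90489015 218.05105365]
0.004 rim z-16 front/back [276.48991896 312.64158963] [276.2746894  247.57987444] bottom far [276.89659694 214.75122451]
well in tool [73.03465851  3.42894253 86.52351176]
```

```bash
python3 -m handwheel '[[[14,0.7,15],[0,0,0],1],[[12,0.7,15],[0,0,0],1],[[0,0,0],[0,0,0],1],[[0,0,0],[0,0,0],1]]'
python3 go.py .5029 -.1575 .117
python3 - <<'E'
from h import *
T=pose();np.save("T3.npy",T);w=vision.get_image("wrist");cv2.imwrite("pics/w3.png",w)
c=w[100:340,180:380];cv2.imwrite("pics/w3c.png",cv2.resize(c,None,fx=2.5,fy=2.5,interpolation=cv2.INTER_CUBIC))
Ti=np.linalg.inv(T)
P=lambda x,y,z:proj("wrist",(T@np.r_[x,y,z,1])[:3],T)
C=(Ti@np.r_[.5029,-.1575,.06,1])[:3]
for r in(.01725,.01925):print(r,[P(*(C+[a*r,b*r,0])).round(1) for a,b in((1,0),(-1,0),(0,1),(0,-1),(0,0))])
print("rim",[P(a*.017,b*.017,-.016).round(1) for a,b in((1,0),(-1,0),(0,1),(0,-1))])
E
```

```text
clock: 11.8
position: [0.4669, -0.1824, 0.1164]
ee_rot: [-0.0, 0.954, 0.299, -0.0]
contact_force: [0.9, 0.1, -0.1]
width: 0.0317
gripper_force: 25.1
pos [ 466.9 -182.4  116.4] F [ 0.9  0.1 -0.1] t 11.8
tool z [-0.001  0.    -1.   ] y yaw -55.21 shift [43.8  0.1 -0.7]
0.01725 [array([277.2, 134.6]), array([277.3, 189. ]), array([304.8, 162.6]), array([249.8, 162.6]), array([277.3, 162.6])]
0.01925 [array([277.2, 131.3]), array([277.3, 192. ]), array([308. , 162.6]), array([246.6, 162.6]), array([277.3, 162.6])]
rim [array([276.3, 255.8]), array([276.5, 319.7]), array([313.5, 288.9]), array([239.3, 288.9])]
```

View pics/w3c.png

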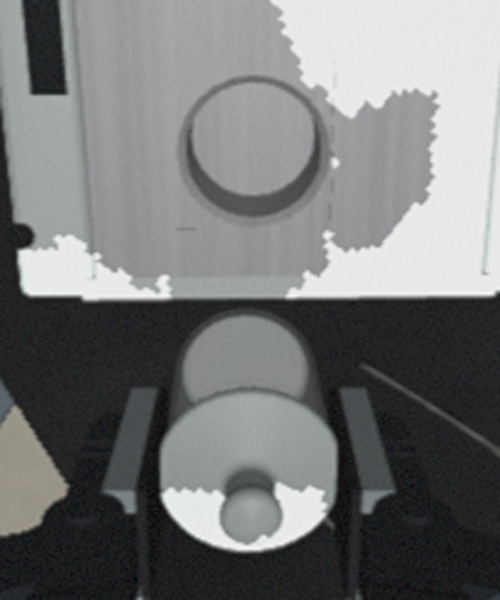

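The crop shows the free well's outer ring centred at full px (281.8,159.8) and the bottle's rim centred at (279.4,288). The bottle is upright and needs about 45 mm along tool x and 1.6 mm along tool y.

```bash
python3 -m handwheel '[[[25,0.8,0],[0,0,0],1],[[20.3,0.8,0],[0,0,0],1],[[0,0,12],[0,0,0],1],[[0,0,10],[0,0,0],1],[[0,0,3],[0,0,0],1],[[0,0,0],[0,0,0],1]]' >/dev/null; python3 chk.py 4 && python3 -m handwheel '[[[0,0,1],[0,0,0],1],[[0,0,1],[0,0,0],1],[[0,0,1],[0,0,0],1]]' >/dev/null; python3 chk.py 4 && python3 -m handwheel '[[[0,0,1],[0,0,0],1],[[0,0,1],[0,0,0],1],[[0,0,1],[0,0,0],1]]' >/dev/null; python3 chk.py 4 && python3 -m handwheel '[[[0,0,1],[0,0,0],1],[[0,0,1],[0,0,0],1],[[0,0,1],[0,0,0],1]]' >/dev/null; python3 chk.py 4;  python3 go.py .505 -.158 .0625
```

```text
z 91.31 F [0.1 1.  0.6]
z 88.95 F [ 0.1  0.2 -0.2]
z 85.73 F [ 0.4 -1.2 -0.3]
z 82.72 F [ 0.7 -0.5 -0.9]
pos [ 505.1 -158.1   82.7] F [ 0.7 -0.5 -0.9] t 13.725
tool z [ 0. -0. -1.] y yaw -55.24 shift [-0.  -0.1 20.2]
```

```bash
python3 -m handwheel '[[[0,0,2],[0,0,0],1],[[0,0,2],[0,0,0],1],[[0,0,2],[0,0,0],1]]' >/dev/null; python3 chk.py 4 && python3 -m handwheel '[[[0,0,2],[0,0,0],1],[[0,0,2],[0,0,0],1],[[0,0,2],[0,0,0],1]]' >/dev/null; python3 chk.py 4 && python3 -m handwheel '[[[0,0,1.5],[0,0,0],1],[[0,0,1.5],[0,0,0],1],[[0,0,1],[0,0,0],1]]' >/dev/null; python3 chk.py 4 && python3 -m handwheel '[[[0,0,1],[0,0,0],1],[[0,0,1],[0,0,0],1]]' >/dev/null; python3 chk.py 4 && python3 -m handwheel '[[[0,0,1],[0,0,0],1]]' >/dev/null; python3 chk.py 4 && python3 -m handwheel '[[[0,0,1],[0,0,0],1]]' >/dev/null; python3 chk.py 4;  python3 go.py .505 -.158 .0625
```

```text
z 76.61 F [ 0.6 -0.3 -0.6]
z 70.65 F [-0.4  0.2  0.2]
z 66.71 F [ 0.8  0.3 -0.4]
z 64.76 F [-0.1 -0.6 -0.2]
z 63.75 F [-0.5  0.1 -0.7]
z 62.73 F [-0.7 -0.3 -0.6]
pos [ 505.1 -158.1   62.7] F [-0.7 -0.3 -0.6] t 15.35
tool z [ 0. -0. -1.] y yaw -55.25 shift [ 0.  -0.2  0.2]
```

```bash
python3 -m handwheel '[[[0,0,0.7],[0,0,0],1]]' >/dev/null; python3 chk.py 3 && python3 -m handwheel '[[[0,0,0.7],[0,0,0],1]]' >/dev/null; python3 chk.py 3 && python3 -m handwheel '[[[0,0,0.6],[0,0,0],1]]' >/dev/null; python3 chk.py 3
```

```text
z 62.44 F [-1.5  1.6  6.4]
z 62.44 F [-1.5  1.6  6.4]
z 62.44 F [-1.5  1.6  6.4]
```

```bash
python3 -m handwheel '[[[0,0,0],[0,0,0],-0.1],[[0,0,0],[0,0,0],-0.3],[[0,0,0],[0,0,0],-0.5],[[0,0,0],[0,0,0],-0.5],[[0,0,0],[0,0,0],-0.5],[[0,0,-10],[0,0,0],-0.5],[[0,0,-25],[0,0,0],-0.5],[[0,0,-35],[0,0,0],-0.5],[[-25,0,-15],[0,0,0],-0.5],[[-35,0,0],[0,0,0],-0.5],[[-15,0,0],[0,0,0],-0.5],[[0,0,0],[0,0,0],-0.5],[[0,0,0],[0,0,0],-0.5]]'
python3 - <<'E'
from h import *
T=pose();np.save("T4.npy",T);w=vision.get_image("wrist");cv2.imwrite("pics/w4.png",w)
well=np.array([.5055,-.158])
for z in(.078,.095,.06):print(z,proj("wrist",[*well,z],T))
E
```

```text
clock: 17.1
position: [0.4442, -0.2006, 0.1471]
ee_rot: [-0.0, 0.954, 0.299, 0.0]
contact_force: [0.3, 0.1, -0.1]
width: 0.0641
gripper_force: 0.0
0.078 [276.89910508 110.59397454]
0.095 [276.72341846 111.94599438]
0.06 [277.05710831 109.37803961]
```

View pics/w4.png

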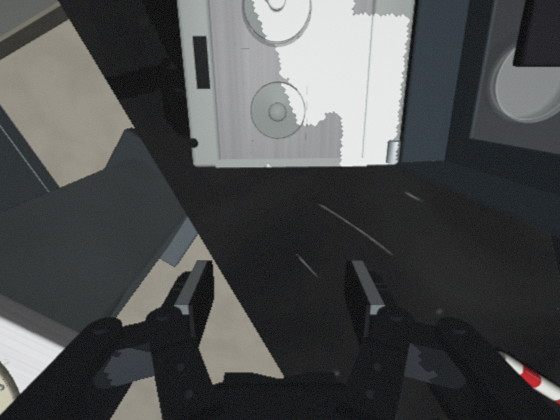

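The wrist view shows the bottle seated in the free well at (278,110), with its knob concentric. Next I move over and behind the hood.

```bash
python3 -m handwheel '[[[0,0,-35],[0,0,0],1],[[0,0,-35],[0,0,0],1],[[0,0,-37],[0,0,0],1],[[20,30,0],[0,0,0],1],[[20,35,0],[0,0,0],1],[[20,35,0],[0,0,0],1],[[20,35,0],[0,0,0],1],[[20,35,0],[0,0,0],1],[[5,5,0],[0,0,0],1],[[0,0,0],[0,0,0],1],[[0,0,0],[0,0,0],1]]'
python3 - <<'E'
import numpy as np,sys
sys.argv=["",".6283",".0"]
from h import *
T=pose();x=np.array([.569,-.822,0]);H=np.array([.577,-.208,.06])
t=H+.09*x;t[2]=.18
print("shift",(T[:3,:3].T@(t-T[:3,3])*1e3).round(1))
cv2.imwrite("pics/side2.png",vision.get_image("side"))
E
```

```text
clock: 18.52
position: [0.6288, -0.2839, 0.2543]
ee_rot: [-0.0, 0.954, 0.299, -0.0]
contact_force: [-0.8, 0.2, 0.1]
width: 0.0003
gripper_force: 0.0
shift [ 0.7 -1.9 74.3]
```

View pics/side2.png

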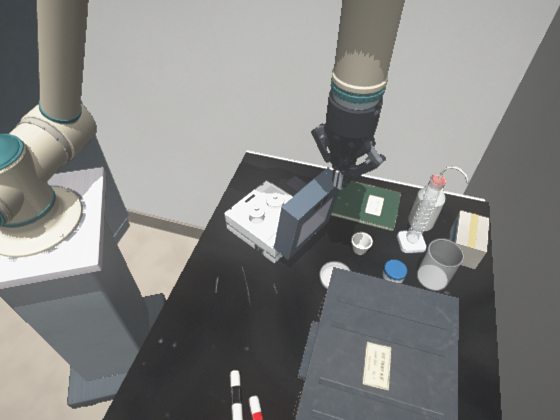

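The side view shows the fingers at about (340,180), just behind and above the open hood. The bottle is still in its well.

```bash
python3 -m handwheel '[[[0,0,20],[0,0,0],1],[[0,0,15],[0,0,0],1],[[0,0,10],[0,0,0],1],[[0,0,0],[0,0,0],1]]' >/dev/null; python3 chk.py 3 && python3 -m handwheel '[[[0,0,10],[0,0,0],1],[[0,0,10],[0,0,0],1],[[0,0,10],[0,0,0],1],[[0,0,0],[0,0,0],1]]' > /dev/null; python3 chk.py 3 && python3 -m handwheel '[[[0,-5,0],[0,0,0],1],[[0,-5,0],[0,0,0],1],[[0,-3,0],[0,0,0],1],[[0,-3,0],[0,0,0],1]]' > /dev/null; python3 chk.py 5 && python3 -m handwheel '[[[0,-4,0],[0,0,0],1],[[0,-4,0],[0,0,0],1]]' > /dev/null; python3 chk.py 6 && python3 -m handwheel '[[[0,-4,0],[0,0,0],1],[[0,-4,0],[0,0,0],1]]' > /dev/null; python3 chk.py 6; python3 go.py .577 -.208 .18
```

```text
z 208.21 F [-0.3 -0.5  0.1]
z 177.67 F [-0.6 -0.   0.3]
z 179.46 F [-0.6 -0.8 -0.7]
z 179.59 F [ 0.4 -1.5  2. ]
z 179.33 F [ 0.8 -1.3  0. ]
pos [ 611.3 -258.5  179.3] F [ 0.8 -1.3  0. ] t 20.575
tool z [ 0.001 -0.001 -1.   ] y yaw -55.25 shift [  0.6 -61.   -0.7]
```

```bash
python3 -m handwheel '[[[0,-5,0],[0,0,0],1],[[0,-5,-1],[0,0,0],1],[[0,-6,-1],[0,0,0],1]]' > /dev/null; python3 chk.py 10 && python3 -m handwheel '[[[0,-6,-1],[0,0,0],1],[[0,-6,-1.5],[0,0,0],1],[[0,-6,-1.5],[0,0,0],1]]' > /dev/null; python3 chk.py 10 && python3 -m handwheel '[[[0,-6,-1],[0,0,0],1],[[0,-6,0],[0,0,0],1],[[0,-6,0],[0,0,0],1]]' > /dev/null; python3 chk.py 10 && python3 -m handwheel '[[[0,-6,0.5],[0,0,0],1],[[0,-6,0.5],[0,0,0],1],[[0,-6,1],[0,0,0],1]]' > /dev/null; python3 chk.py 10;  python3 go.py .577 -.208 .18
```

```text
z 181.26 F [-0.  -1.2  1.8]
z 184.78 F [ 0.9 -0.9 -1.4]
z 186.16 F [ 0.3 -2.1 -0.3]
z 184.3 F [ 1.1 -1.8  2.2]
pos [ 571.2 -200.7  184.3] F [ 1.1 -1.8  2.2] t 22.075
tool z [ 0. -0. -1.] y yaw -55.25 shift [0.6 9.3 4.3]
```

```bash
python3 -m handwheel '[[[0,-5.6,0.5],[0,0,0],1],[[0,-5.6,1],[0,0,0],1],[[0,-5.6,1.3],[0,0,0],1],[[0,-5.6,1.5],[0,0,0],1]]' > /dev/null; python3 chk.py 10 && python3 -m handwheel '[[[0,-5.6,1.6],[0,0,0],1],[[0,-5.6,1.8],[0,0,0],1],[[0,-5.6,1.9],[0,0,0],1],[[0,-5.5,2],[0,0,0],1]]' > /dev/null; python3 chk.py 10 && python3 -m handwheel '[[[0,-4.6,2.4],[0,0,0],1],[[0,-4.6,2.5],[0,0,0],1],[[0,-4.6,2.7],[0,0,0],1],[[0,-4.6,2.8],[0,0,0],1]]' > /dev/null; python3 chk.py 10 && python3 -m handwheel '[[[0,-4.6,2.9],[0,0,0],1],[[0,-4.6,3],[0,0,0],1],[[0,-4.6,3.1],[0,0,0],1],[[0,-4.5,3.2],[0,0,0],1]]' > /dev/null; python3 chk.py 10;  python3 go.py .577 -.208 .18
```

```text
z 179.6 F [ 0.9 -1.3 -0.6]
z 172.45 F [ 1.7 -1.3  0.7]
z 161.92 F [ 0.3 -2.1  0.2]
z 149.7 F [ 0.6 -1.9  0.2]
pos [ 524.8 -133.8  149.7] F [ 0.6 -1.9  0.2] t 24.075
tool z [ 0. -0. -1.] y yaw -55.24 shift [  0.6  90.7 -30.3]
```

```bash
python3 -m handwheel '[[[0,-3.6,3.4],[0,0,0],1],[[0,-3.6,3.5],[0,0,0],1],[[0,-3.6,3.6],[0,0,0],1]]' > /dev/null; python3 chk.py 10 && python3 -m handwheel '[[[0,-3.6,3.6],[0,0,0],1],[[0,-3.6,3.6],[0,0,0],1],[[0,-3.6,3.6],[0,0,0],1]]' > /dev/null; python3 chk.py 10 && python3 -m handwheel '[[[0,-3.4,4],[0,0,0],1],[[0,-3.4,4],[0,0,0],1],[[0,-3.4,4],[0,0,0],1],[[0,0,0],[0,0,0],1]]' > /dev/null; python3 chk.py 10;  python3 go.py .577 -.208 .18
```

```text
z 139.16 F [ 0.6 -1.7  1.7]
z 128.37 F [ 1.6 -1.4  1.3]
z 116.11 F [ 0.3 -0.5  2.2]
pos [ 506.  -107.3  116.1] F [ 0.3 -0.5  2.2] t 25.325
tool z [-0.002  0.001 -1.   ] y yaw -55.24 shift [  0.9 123.1 -64.1]
```

```bash
python3 -m handwheel '[[[0,-2,3],[0,0,0],1],[[0,-2,3],[0,0,0],1],[[0,-2,3],[0,0,0],1],[[0,-1,2],[0,0,0],1]]' > /dev/null; python3 chk.py 9 && python3 -m handwheel '[[[0,0,1],[0,0,0],1],[[0,0,1],[0,0,0],1],[[0,0,1],[0,0,0],1],[[0,0,1],[0,0,0],1]]' > /dev/null; python3 chk.py 9 && python3 -m handwheel '[[[0,0,1],[0,0,0],1],[[0,0,1],[0,0,0],1]]' > /dev/null; python3 chk.py 9 && python3 -m handwheel '[[[0,0,1],[0,0,0],1]]' > /dev/null; python3 chk.py 9.5 && python3 -m handwheel '[[[0,0,1],[0,0,0],1]]' > /dev/null; python3 chk.py 9.5 && python3 -m handwheel '[[[0,0,0.6],[0,0,0],1]]' > /dev/null; python3 chk.py 10;python3 go.py .577 -.208 .18
```

```text
z 105.4 F [ 1.2 -1.2  2.1]
z 101.54 F [-1.7  3.   5. ]
z 99.61 F [-2.5  4.9  6.3]
z 98.65 F [-3.3  4.3  7. ]
z 97.73 F [-2.9  5.4  7.3]
z 97.73 F [-2.9  5.4  7.3]
pos [ 501.9 -101.1   97.7] F [-2.9  5.4  7.3] t 26.825
tool z [-0.002  0.002 -1.   ] y yaw -55.27 shift [  0.8 130.5 -82.6]
```

```bash
python3 -m handwheel '[[[0,0,1],[0,0,0],1]]' > /dev/null; python3 chk.py 12 && python3 -m handwheel '[[[0,0,0.6],[0,0,0],1]]' > /dev/null; python3 chk.py 12 && python3 -m handwheel '[[[0,0,0.5],[0,0,0],1]]' > /dev/null; python3 chk.py 12 && python3 -m handwheel '[[[0,0,0.4],[0,0,0],1]]' > /dev/null; python3 chk.py 12.5 && python3 -m handwheel '[[[0,0,0.3],[0,0,0],1]]' > /dev/null; python3 chk.py 12.5
```

```text
z 96.77 F [-2.6  6.2  8.6]
z 96.18 F [-3.7  6.2  8.9]
z 95.76 F [-3.2  5.6 10.3]
z 95.76 F [-3.2  5.6 10.3]
z 95.67 F [-3.9  6.1 11.1]
```

```bash
python3 -m handwheel '[[[0,0,0.2],[0,0,0],1]]' > /dev/null; python3 chk.py 15; python3 -m handwheel '[[[0,0,-2],[0,0,0],1],[[0,0,-3],[0,0,0],1],[[0,0,-3],[0,0,0],1],[[0,0,-2],[0,0,0],1],[[0,0,0],[0,0,0],1],[[0,0,0],[0,0,0],1]]' >/dev/null; python3 chk.py 2; python3 -m handwheel '[[[0,0,-15],[0,0,0],1],[[0,0,-30],[0,0,0],1],[[0,-30,-30],[0,0,0],1],[[0,-40,-10],[0,0,0],1],[[-40,-20,0],[0,0,0],1],[[-50,0,0],[0,0,0],1],[[-50,0,0],[0,0,0],1],[[0,0,0],[0,0,0],1],[[0,0,0],[0,0,0],1]]' | head -2
python3 - <<'E'
from h import *
a=vision.get_image("side");b=vision.get_image("top")
cv2.imwrite("pics/end.png",np.hstack([cv2.resize(a[130:330,180:430],(400,320)),cv2.resize(b[120:300,170:395],(400,320))]))
E
```

```text
z 95.59 F [-4.   7.1 12.4]
z 104.69 F [-0.6  0.4 -0. ]
clock: 29.32
position: [0.3374, -0.1083, 0.1909]
```

View pics/end.png

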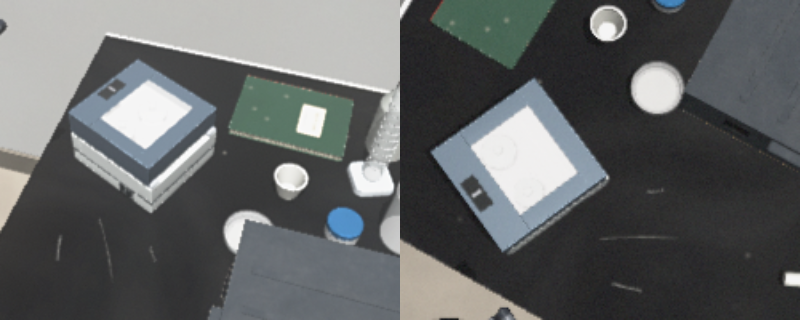

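Both views show the hood shut and holding with nothing on it, the tall bottle visible through the window, and the crucible where it was.

```bash
python3 -c "
from rig import manip
print(manip.sign_off())"
```

```text
the job is handed in; nothing more can be done
None
```

The tall weighing bottle is in the free well, the hood is shut and held by its latch, the crucible looks untouched, and I handed the job in at about 29 s; no verdict came back.

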